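# Turn the parts carousel and take the cup from the blue bay

## Robot

A 6-joint arm with a two-finger parallel gripper is mounted at the origin on a cart in front of the work surface, level with it; the furniture and walls round the work are solid. World frame = base frame: x ahead of the robot, y to its left, z up, the work surface at z = 0. Lengths are in mm, angles in rad, forces in N, time in s.
With the tool pointing down it reaches from about 350 to 975 mm from the base axis. Payload 7.1 kg.
Tool frame: the origin (TCP) lies on the front face of the gripper's body, between the roots of the fingers; the fingertips stand 80 mm ahead of it and the grasp point (between the pads) lies 61 mm ahead of it (env.tips_ahead is the distance from the TCP to the fingertips, in mm); z points along the fingers, y is the direction in which the jaws open and shut (so a half turn about z gives the same grasp; the last joint's range is limited). The gripper opens to 88 mm and grips with 3 to 60 N. Pads are 20 mm wide; open, the fingers measure 115 mm over their backs; the gripper's body (75 mm by 178 mm) begins 61 mm behind the grasp point.
Start: joints at [-1.174, 0.423, 1.63, -0, 1.089, -0.019], TCP at [252.467, -571.722, 302.675] pointing down, gripper open.
Joint ranges: [-3, 3], [-0.9, 2.11], [0.09, 2.58], [-1.31, 4.45], [0.11, 2.69], [-2.54, 2.54]. Speed limits (rad/s): [2.39, 2.39, 3.01, 3.14, 3.14, 3.14].

## Interface

Orientations are given as a unit quaternion [x, y, z, w].
In Python, from station import env, set_gripper, viewer, workorder gives the robot as it stands. Calls block until the motion is done:
- env.reach(position, orientation): joint-space move of the TCP to a pose.
- env.move_l(position, rot=None, rate=150, f_stop=None): straight line of the TCP; rot=None keeps the orientation; rate is the mean speed in mm/s. With f_stop (N) it stops when the force on the tool has changed by that much, and returns True; else False.
- env.move_joints(angles): joint-space move.
- set_gripper(opening): finger opening in mm; the grip force is fixed at half the most; returns when the fingers have stopped.
- env.hold(seconds).
- env.ik(position, orientation): joint angles nearest the present ones, or None.
- env.read_state(): the state.
- viewer.camera(name): name is "scene" or "top" or "wrist"; returns the picture (420x560x3 uint8, blue, green, red); there is no depth.
- viewer.camera_params(name): a dict with "fx", "fy", "cx", "cy" (pixels), "pose" (4x4, takes a point from camera to world coordinates); the wrist camera has in their place "tool_from_camera" (4x4, takes a point from camera to tool coordinates, whose origin is the TCP and whose axes are the flange's). Camera axes: x right, y up, looking along -z (the intrinsics and any distortion apply to the point x, -y, -z); pixel columns grow to the right and rows downward; lengths in mm; the calibration is good to about 2 mm. A picture is of the moment at which its call begins: read the wrist's pose just before it. camera_params takes no time and is no camera call.
A pose or a line that the arm cannot do raises env.IKError and nothing moves.
- workorder.sign_off(): hands the job in, once; it reports no verdict.
The state is a dict: "time_s": time; "qpos": joint angles; "dq": joint speeds; "tau": joint torques, N m; "tool_pos": TCP position; "orientation": TCP orientation; "force": force on the tool from outside, world axes, zero at the start; "wrist_torque": the same for the moment, N m; "width": finger opening in mm.
Only numpy, scipy, OpenCV 4.12 (cv2) and the standard library are available. Lean on these libraries where they do the work, as an engineer would, in place of code of your own. Each camera call takes 0.05 s, during which the arm holds its last target.

## Task

Turn the parts carousel by its red crank until the blue bay, with its cup still in it, stands at the middle of the opening in the wire guard. Then lift that cup out through the opening and stand it upright in the round orange dish, and let go. Leave the other cups in their bays and do not knock over or push about the other things on the bench.

Things in the scene. Friction and masses are not known exactly. Their poses are not given: they have to be found in the camera images.
- carousel_base: Fixed round grey plate, 192 mm across, 8 mm thick. Origin: centre of its underside, on the carousel's axis, at z = 0. Its -x axis points through the middle of the opening in the wire guard above it. The guard is level: rings of 4 mm wire of radius 30, 60, 90 mm and spokes, top at 73 mm, on posts at radius 90 mm. Only the sector within 58 degrees either side of -x is open.
- guard_opening (a point): Fixed point in the middle of the guard's opening, 60 mm from the axis along the base's -x, 19 mm above the bench: the blue bay's centre must come here. A cup can be gripped from above and lifted out only in the opening.
- carousel: Rotor: black disc, 158 mm across, on the base's axis; turns over a full turn either way, light friction (0.03 N m) holds it. Origin on the axis, 11 mm above the bench; disc top 8 mm higher. Blue bay on its -x, so blue is at the opening when its x points as the base's does (starts 90 to 180 degrees off, either way). Anticlockwise from above: blue, yellow, white, green, red; white and red are empty.
- crank_grip: Red upright round grip on the crank arm, 19 mm in diameter, 30 mm high, spinning freely on its pin, so it can be led round without turning the gripper; needs under 2 N. Origin: centre of its lower end, 86.5 mm above the bench. It stands 40 mm from the axis on the rotor's +x, opposite the blue bay. The aluminium arm below it (77 to 85 mm high) joins the 12 mm shaft on the axis.
- bay_blue (a point): Centre of the blue bay on the disc's top, 60 mm from the axis, 19 mm above the bench; the cup's underside rests here. Each bay is a coloured ring, 37 mm outside, 31 mm inside, 5 mm high, with an upright flag of its colour outside it at the rim (44 mm wide, 4 mm thick, top 31 mm above the bench). Bays lie 72 degrees apart.
- cup_blue: The wanted cup, in the blue bay: turned aluminium, pale grey, round, 43 mm high, about 75 g. Origin: centre of its underside; z up out of its mouth. Grip across its flange, 36 mm in diameter, 13 to 19 mm above the underside (foot 24 mm, top 27 mm). In the opening there are 50 mm from its centre to the guard's ends along the disc's tangent; the boss on the axis is 26 mm across.
- dish: Round orange set-down dish with a black floor, fixed to the bench, 96 mm in diameter over its lip, inside 86 mm across the floor. Origin: centre of its underside on the bench; the floor is 3 mm above the bench, the lip 7 mm.
- dish_floor (a point): Centre of the dish's floor, 3 mm above the bench.
- cup_yellow: A like cup, slightly browner grey (36 mm in diameter, 43 mm high) in the yellow bay; origin at the centre of its underside. It stays in its bay.
- cup_green: A like cup in the green bay; origin as above. It stays in its bay.
- bay_yellow (a point): Centre of the yellow bay on the disc's top.
- bay_green (a point): Centre of the green bay on the disc's top.
- stack_bin: Yellow open-fronted bin with screws, 130 x 111 x 60 mm, a bystander; origin at the centre of its underside.
- threadlock: Red bottle with a white pointed cap, 34 x 32 x 98 mm, a bystander; origin at the centre of its underside, z up.
- spanner: Open-ended spanner lying flat, 137 mm long (along its y), 30 mm wide, 8 mm high, a bystander; origin at the centre of its underside.
- marker_1: Marker pen lying flat, 130 mm long (along its y), 15 mm thick, a bystander; origin at the centre of its underside.

How it is judged:
By the outcome, as a careful person would: the job done as asked, in the order asked, and still so for the second after the job is handed in, with the robot touching nothing.
It also fails if it takes over 58 s, if anything falls off the work surface, if the arm or the gripper's body presses on something with over 40 N, if the wrist force passes 120 N, or if a joint passes its speed limit or range.

## Working session

There is one attempt and no reset: what is moved stays moved. The work goes in short steps, each a Python script; the robot and the scene stay as the last script left them, time stands still between calls to the robot, and variables do not carry over. Pictures are saved under pics/ and viewed, and the job is handed in when it is done.

```bash
ls; mkdir -p pics
python3 - <<'E'
from station import env,set_gripper,viewer,workorder
import cv2
for n in("scene","top","wrist"):
    cv2.imwrite(f"pics/a_{n}.png",viewer.camera(n)); p=viewer.camera_params(n); print(n,p)
s=env.read_state();print(s)
E
```

```text
pics
scene {'fx': 423.05909548720024, 'fy': 423.05909548720024, 'cx': 281.99351826573974, 'cy': 207.12343192236287, 'pose': array([[-7.59258784e-01, -5.37628056e-01,  3.66718111e-01,
         8.88556645e+02],
       [ 6.50731681e-01, -6.19714405e-01,  4.38750881e-01,
         5.65796461e+02],
       [-8.62428780e-03,  5.71760553e-01,  8.20375214e-01,
         7.76347902e+02],
       [ 0.00000000e+00,  0.00000000e+00,  0.00000000e+00,
         1.00000000e+00]])}
top {'fx': 505.76257465322703, 'fy': 505.76257465322703, 'cx': 281.00667122185837, 'cy': 209.24126172225436, 'pose': array([[ 1.54193204e-03,  9.80873419e-01, -1.94640587e-01,
         4.08675293e+02],
       [-9.99847498e-01, -1.87366380e-03, -1.73628941e-02,
         1.98104257e+02],
       [-1.73954923e-02,  1.94637677e-01,  9.80720945e-01,
         9.92624865e+02],
       [ 0.00000000e+00,  0.00000000e+00,  0.00000000e+00,
         1.00000000e+00]])}
wrist {'fx': 315.7066675404941, 'fy': 315.7066675404941, 'cx': 281.8011009960146, 'cy': 208.236983152305, 'tool_from_camera': array([[ 2.32278291e-04,  9.62656325e-01,  2.7072
[... 266 characters left out ...]
        1.00000000e+00]])}
{'time_s': 0.15, 'qpos': array([-1.17397087e+00,  4.23648447e-01,  1.63048767e+00, -2.35488684e-05,
        1.08861271e+00, -1.90078595e-02]), 'dq': array([-0.00035055, -0.00404641, -0.00256953,  0.0004461 ,  0.00144319,
        0.0012751 ]), 'tau': array([ 9.08146521e-04, -5.44982779e+01, -2.73919076e+01,  6.44687237e-02,
        2.04566738e-02, -4.25641917e-05]), 'tool_pos': array([ 252.35668093, -571.42511583,  302.10126851]), 'orientation': array([ 9.78461793e-01,  2.06427189e-01, -1.18801123e-04, -5.65846885e-04]), 'force': array([ 0.71757779, -0.14323975,  0.14510705]), 'wrist_torque': array([-0.02066653,  0.00191592,  0.00699498]), 'width': 87.6532884643394}
```

View pics/a_scene.png

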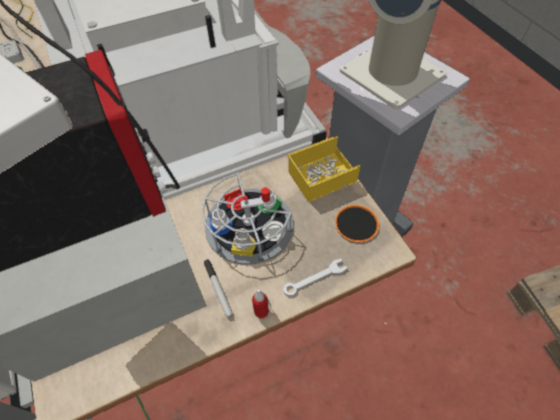

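View pics/a_top.png

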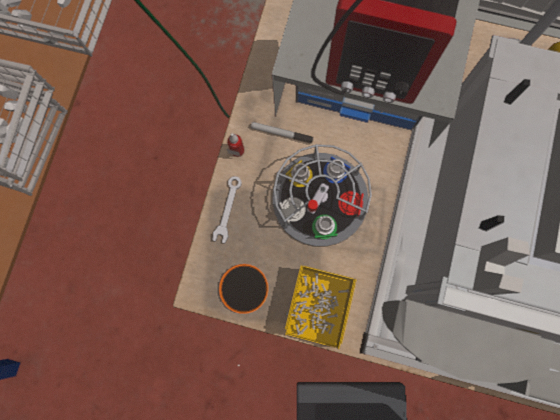

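The top view shows the carousel at about (322,195), the dish at (243,289), the grip at (313,206), with blue upper right, and the bin, spanner, marker and bottle around it. I'll enlarge it and localise.

```bash
cat > h.py <<'E'
import numpy as np,cv2
from station import env,set_gripper,viewer,workorder
from scipy.spatial.transform import Rotation as R
def cam(n,state=None):
    p=viewer.camera_params(n)
    if n=="wrist":
        s=state or env.read_state(); T=np.eye(4);T[:3,:3]=R.from_quat(s["orientation"]).as_matrix();T[:3,3]=s["tool_pos"]
        return p,T@p["tool_from_camera"]
    return p,p["pose"]
def ray(pose,p,uv,z):
    d=np.array([(uv[0]-p["cx"])/p["fx"],-(uv[1]-p["cy"])/p["fy"],-1.]);d=pose[:3,:3]@d
    o=pose[:3,3];return o+d*(z-o[2])/d[2]
def proj(pose,p,X):
    c=pose[:3,:3].T@(np.asarray(X,float)-pose[:3,3]);return np.array([p["cx"]+p["fx"]*c[0]/-c[2],p["cy"]-p["fy"]*c[1]/-c[2]])
def crop(src,dst,x0,y0,w,h,k):
    im=cv2.imread(src) if isinstance(src,str) else src
    cv2.imwrite(dst,cv2.resize(im[y0:y0+h,x0:x0+w],None,fx=k,fy=k,interpolation=cv2.INTER_CUBIC))
E
python3 - <<'E'
from h import *
crop("pics/a_top.png","pics/b_top.png",260,135,130,120,5)
crop("pics/a_scene.png","pics/b_scene.png",190,165,120,110,5)
p,P=cam("top")
for n,uv,z in[("dish",(243,289),7),("car",(322,195),40),("grip",(313,206),116),("binNE",(355,275),60),("binNW",(302,267),60),("binSW",(288,337),60)]:
    print(n,ray(P,p,uv,z).round(1))
E
```

```text
dish [447.6 288.6   7. ]
car [625.6 135.9  40. ]
grip [588.4 157.1 116. ]
binNE [470.9  79.1  60. ]
binNW [485.5 175.9  60. ]
binSW [360.6 201.7  60. ]
```

View pics/b_top.png

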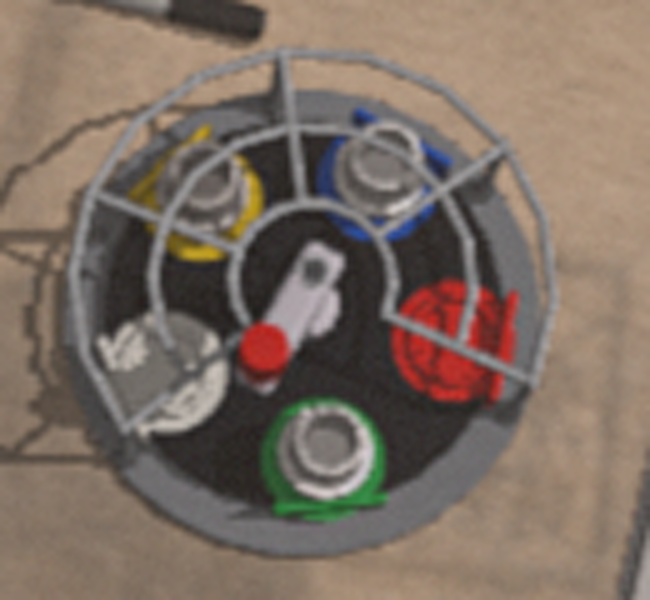

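View pics/b_scene.png

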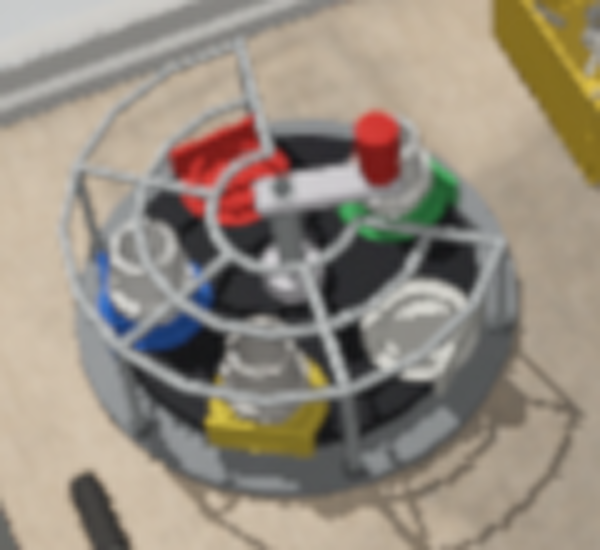

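The opening faces the bottom of the top view, toward the robot. Its guard ends are at about (285,221) and (366,211), blue is at upper right and the crank points to lower left. I'll triangulate the five guard nodes and the grip.

```bash
cat >> h.py <<'E'
def tri(obs):
    A=[];b=[]
    M=np.zeros((3,3));v=np.zeros(3)
    for p,P,uv in obs:
        d=P[:3,:3]@np.array([(uv[0]-p["cx"])/p["fx"],-(uv[1]-p["cy"])/p["fy"],-1.]);d/=np.linalg.norm(d)
        Q=np.eye(3)-np.outer(d,d);M+=Q;v+=Q@P[:3,3]
    return np.linalg.solve(M,v)
E
python3 - <<'E'
from h import *
from scipy.optimize import least_squares
pt,Pt=cam("top");ps,Ps=cam("scene")
t=np.array([[123,428],[93,190],[283,55],[502,150],[532,382]])/5+[260,135]
s=np.array([[500,238],[355,450],[125,345],[78,168],[240,42]])/5+[190,165]
X=[]
for a,b in zip(t,s):
    x=tri([(pt,Pt,a),(ps,Ps,b)]);X.append(x);print(x.round(1),ray(Pt,pt,a,71).round(1),ray(Ps,ps,b,71).round(1))
def fit(Y,name):
    # A at left(+y) end: base -x dir rotated: angle from -x
    ang=np.deg2rad([-58,-119,-180,-241,-302]) 
    f=lambda q:np.concatenate([Y[:,0]-(q[0]-90*np.cos(q[2]+ang)),Y[:,1]-(q[1]-90*np.sin(q[2]+ang))])
    r=least_squares(f,[620,140,0]);print(name,r.x[:2].round(1),np.rad2deg(r.x[2]).round(1),np.abs(r.fun).max().round(1))
fit(np.array(X)[:,:2],"tri")
fit(np.array([ray(Pt,pt,a,71)[:2] for a in t]),"top");fit(np.array([ray(Ps,ps,a,71)[:2] for a in s]),"scene")
# red blobs, dish
it=cv2.imread("pics/a_top.png");isc=cv2.imread("pics/a_scene.png")
print("shaft",ray(Pt,pt,np.array([315,270])/5+[260,135],87).round(1), ray(Ps,ps,np.array([282,187])/5+[190,165],87).round(1))
print("griptop",ray(Pt,pt,np.array([265,347])/5+[260,135],116.5).round(1), ray(Ps,ps,np.array([377,122])/5+[190,165],116.5).round(1))
for nm,im,p,P in(("top",it,pt,Pt),("scene",isc,ps,Ps)):
    hsv=cv2.cvtColor(im,cv2.COLOR_BGR2HSV)
    m=cv2.inRange(hsv,(5,120,90),(16,255,255))
    m=cv2.morphologyEx(m,cv2.MORPH_CLOSE,np.ones((3,3)))
    for c in cv2.findContours(m,0,2)[0]:
        if cv2.contourArea(c)>300:
            e=cv2.fitEllipse(c);print(nm,"dish",e,ray(P,p,e[0],6).round(1))
E
```

```text
[569.8 208.3  70.1] [570.2 207.7  71. ] [569.8 209.3  71. ]
[667.2 224.5  34.5] [661.2 219.1  71. ] [674.7 246.1  71. ]
[713.8 148.1  67.9] [714.1 146.9  71. ] [713.5 151.5  71. ]
[677.3  64.6  65.8] [676.3  64.8  71. ] [678.5  68.9  71. ]
[586.9  56.8  68.9] [587.2  56.3  71. ] [587.2  59.2  71. ]
tri [626.7 138.8] 5.7 4.8
top [625.5 137.2] 6.1 1.2
scene [628.4 145.3] 5.8 18.1
shaft [626.2 137.   87. ] [626.8 141.6  87. ]
griptop [591.2 157.1 116.5] [590.6 159.5 116.5]
top dish ((243.18299865722656, 288.37139892578125), (48.861572265625, 49.55567932128906), 39.195796966552734) [448.8 288.4   6. ]
top dish ((196.01145935058594, 21.37299156188965), (63.70812225341797, 182.16744995117188), 149.26498413085938) [1017.5  399.3    6. ]
top dish ((414.26708984375, 200.71363830566406), (406.1537780761719, 839.7911987304688), 92.2229995727539) [621.3 -49.2   6. ]
top dish ((51.10696792602539, 11.714964866638184), (28.48845672607422, 71.23279571533203), 97.56526947021484) [1043.5  716.4    6. ]
scene dish ((521.1381225585938, 234.07518005371094), (47.14316177368164, 79.8877182006836), 116.24100494384766) [207.6 537.7   6. ]
scene dish ((334.77001953125, 336.44354248046875), (209.63250732421875, 423.3837585449219), 84.37232971191406) [658.8 435.8   6. ]
scene dish ((356.71307373046875, 223.354736328125), (36.487945556640625, 43.879852294921875), 104.63125610351562) [450.2 291.9   6. ]
scene dish ((499.5625, 113.82012939453125), (93.13086700439453, 200.76559448242188), 162.20791625976562) [-77.  300.3   6. ]
```

Run:
```python
from h import *
crop("pics/a_top.png","pics/c_top.png",230,0,260,200,3)
crop("pics/a_scene.png","pics/c_scene.png",0,30,340,300,2)
```

```text
(no output)
```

View pics/c_top.png

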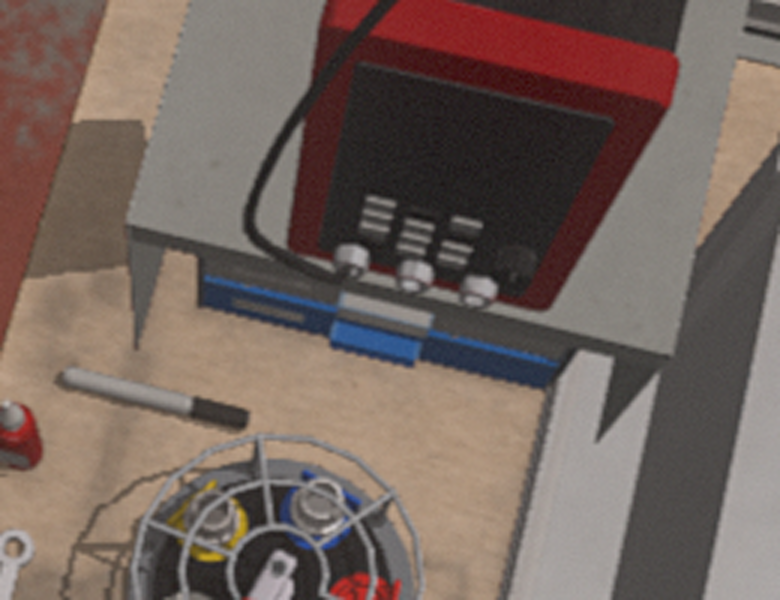

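View pics/c_scene.png

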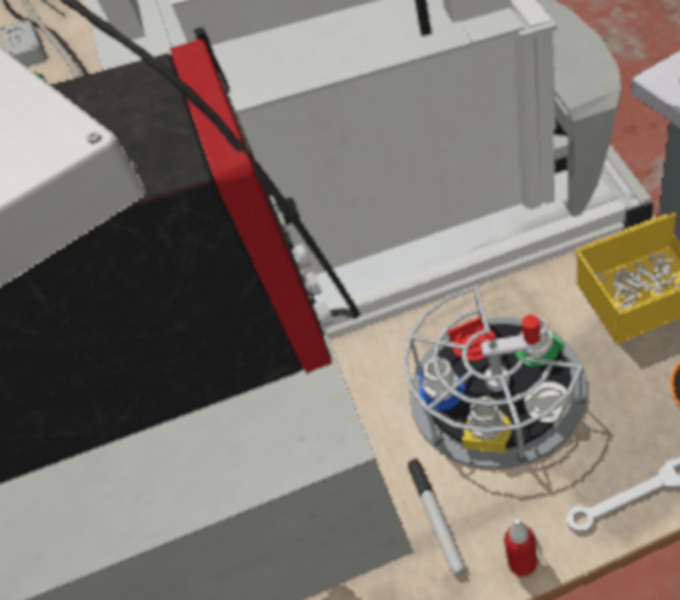

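Run:
```python
from h import *
pt,Pt=cam("top");ps,Ps=cam("scene")
print("shelf top",tri([(pt,Pt,(273.3,76)),(ps,Ps,(187.5,261))]).round(0),"bottom",ray(Pt,pt,(275.7,116),0).round(0),ray(Ps,ps,(205,306),0).round(0))
print("shelf right corner if same z", *[ (z,ray(Pt,pt,(453.5,118),z).round(0)) for z in(80,120)])
# machine panel edge bottom
for uv in[(125,175),(262,135)]: print("machine panel base",ray(Ps,ps,uv,30).round(0),ray(Ps,ps,uv,0).round(0))
print("bench/rail edge",ray(Pt,pt,(395,250),10).round(0),ray(Pt,pt,(425,130),10).round(0))
for q in([590,158,200],[666,143,200],[566,132,150]):
  for yaw in(6,186):
    a=np.deg2rad(yaw); o=(R.from_euler("z",a)*R.from_euler("x",np.pi)).as_quat()
    j=env.ik(q,o);print(q,yaw,None if j is None else np.round(j,2))
```

```text
shelf top [803. 227. 181.] bottom [803. 227.   0.] [805. 230.   0.]
shelf right corner if same z (80, array([ 766., -113.,   80.])) (120, array([750., -99., 120.]))
machine panel base [ 767. -136.   30.] [ 762. -164.    0.]
machine panel base [452. -28.  30.] [435. -52.   0.]
bench/rail edge [523.  -6.  10.] [767. -77.  10.]
[590, 158, 200] 6 [ 0.24  0.53  1.73 -0.    0.88  1.71]
[590, 158, 200] 186 [ 0.24  0.53  1.73  0.    0.88 -1.43]
[666, 143, 200] 6 [ 0.19  0.62  1.56 -0.    0.96  1.66]
[666, 143, 200] 186 [ 0.19  0.62  1.56  0.    0.96 -1.48]
[566, 132, 150] 6 [ 0.21  0.57  1.81 -0.    0.76  1.67]
[566, 132, 150] 186 [ 0.21  0.57  1.81  0.    0.76 -1.47]
```

View pics/a_wrist.png

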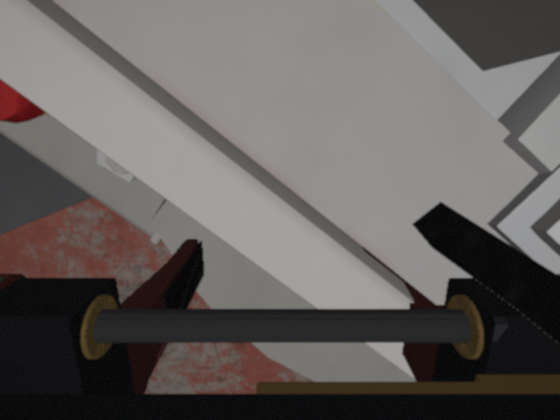

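Run:
```python
from h import *
ps,Ps=cam("scene");pt,Pt=cam("top")
# height of machine at (435..452,-40): find z where vertical projects to top px
for z in(0,100,200,250,300,350,400): print(z,proj(Ps,ps,(447,-40,z)).round(0),proj(Pt,pt,(447,-40,z)).round(0), proj(Ps,ps,(350,-60,z)).round(0))
for r,z in((400,450),(420,500),(450,500)):
  for q1 in(-1.17,0.22):
    o=(R.from_euler("z",q1+np.pi/2)*R.from_euler("x",np.pi)).as_quat()
    j=env.ik([r*np.cos(q1),r*np.sin(q1),z],o);print(r,z,q1,None if j is None else np.round(j,2))
```

```text
0 [261. 140.] [413. 290.] [285. 118.]
100 [259. 110.] [427. 287.] [285.  87.]
200 [257.  74.] [444. 285.] [285.  51.]
250 [255.  54.] [455. 283.] [285.  31.]
300 [254.  31.] [466. 281.] [285.   9.]
350 [252.   6.] [480. 279.] [285. -16.]
400 [250. -21.] [496. 276.] [285. -43.]
400 450 -1.17 [-1.2  -0.09  1.91 -0.    1.32 -0.03]
400 450 0.22 [ 0.19 -0.09  1.91 -0.    1.32 -0.03]
420 500 -1.17 [-1.2  -0.09  1.8   0.    1.43 -0.03]
420 500 0.22 [ 0.19 -0.09  1.8   0.    1.43 -0.03]
450 500 -1.17 [-1.2  -0.03  1.75  0.    1.43 -0.03]
450 500 0.22 [ 0.19 -0.03  1.75  0.    1.43 -0.03]
```

Run:
```python
from h import *
s=env.read_state();x,y,z=s["tool_pos"]
env.move_l([x,y,480],rate=250)
q1=-1.174
o=lambda a:(R.from_euler("z",a)*R.from_euler("x",np.pi)).as_quat()
j=env.ik([450*np.cos(-1.2),450*np.sin(-1.2),490],o(-1.2+np.pi/2));env.move_joints(j)
j=np.array(env.ik([450*np.cos(.22),450*np.sin(.22),490],o(np.deg2rad(186))));print(j.round(2))
env.move_joints(j)
env.reach([600,135,330],o(np.deg2rad(186)))
env.hold(.2)
s=env.read_state();print(s["time_s"],s["tool_pos"],s["force"])
im=viewer.camera("wrist");cv2.imwrite("pics/d_wrist.png",im)
p,P=cam("wrist",s);np.save("d_P.npy",P)
```

```text
[ 0.19 -0.03  1.76  0.    1.41 -1.48]
4.975 [599.94017098 134.92112506 331.92525199] [ 0.68939687  1.07309879 -0.00792269]
```

View pics/d_wrist.png

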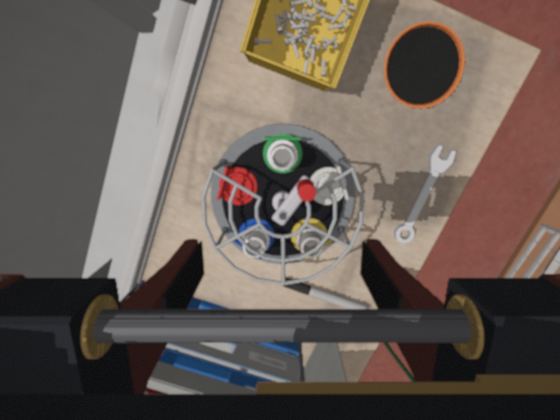

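The wrist view shows the carousel at (282,205), red grip at (307,191), dish at (424,66). I'll enlarge the carousel.

Run:
```python
from h import *
crop("pics/d_wrist.png","pics/e.png",195,115,180,180,3.3333)
```

```text
(no output)
```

View pics/e.png

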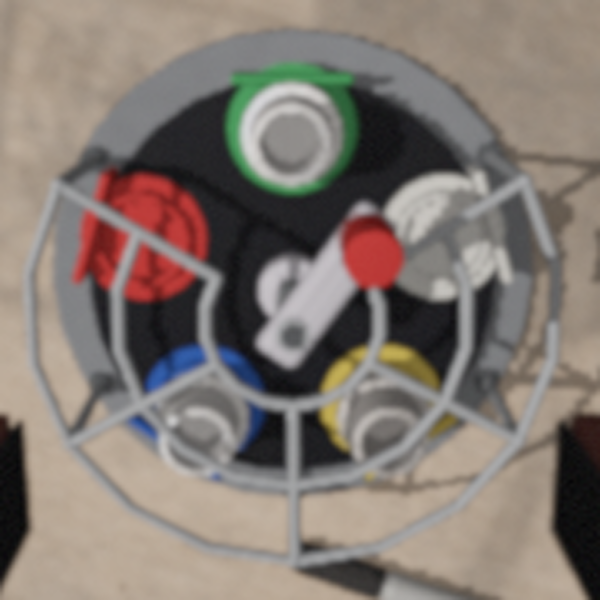

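Run:
```python
from h import *
from scipy.optimize import least_squares
p=viewer.camera_params("wrist");P=np.load("d_P.npy")
f=lambda u:np.array(u)/3.3333+[195,115]
t=[f(u) for u in([525,180],[515,436],[295,560],[70,440],[55,185])]
Y=np.array([ray(P,p,a,71)[:2] for a in t])
ang=np.deg2rad([-58,-119,-180,-241,-302])
g=lambda q:np.concatenate([Y[:,0]-(q[0]-90*np.cos(q[2]+ang)),Y[:,1]-(q[1]-90*np.sin(q[2]+ang))])
r=least_squares(g,[626,139,.1]);print(r.x,np.rad2deg(r.x[2]),np.abs(r.fun).max())
im=cv2.imread("pics/d_wrist.png");hsv=cv2.cvtColor(im,cv2.COLOR_BGR2HSV)
print("shaft",ray(P,p,f([293,335]),86))
print("grip top",ray(P,p,f([373,254]),116.5))
m=cv2.inRange(hsv,(5,120,90),(16,255,255))
for c in cv2.findContours(cv2.morphologyEx(m,3,np.ones((3,3))),0,2)[0]:
    if cv2.contourArea(c)>1000: e=cv2.fitEllipse(c);print("dish",e,ray(P,p,e[0],6))
print("cup green top",ray(P,p,f([288,135]),62))
```

```text
[6.26784741e+02 1.38213326e+02 1.16067146e-01] 6.650157604248494 0.9059464380895861
shaft [627.13784045 138.74734098  86.        ]
grip top [590.94037343 158.11568644 116.5       ]
dish ((424.0168151855469, 64.49213409423828), (76.75798034667969, 88.4798812866211), 29.36004066467285) [447.17101572 288.66470422   6.        ]
dish ((534.7913818359375, 22.166284561157227), (39.17715072631836, 46.32048034667969), 81.00487518310547) [389.84414937 405.20619589   6.        ]
cup green top [565.57228558 130.60329419  62.        ]
```

Run:
```python
from h import *
o=(R.from_euler("z",np.deg2rad(186.5))*R.from_euler("x",np.pi)).as_quat()
C=np.array([626.7,138.5]);a0=np.deg2rad(151.2)
g=C+40*np.array([np.cos(a0),np.sin(a0)])
set_gripper(50)
env.reach([g[0],g[1],225],o)
print(env.move_l([g[0],g[1],171],rate=80,f_stop=8))
s=env.read_state();print(s["tool_pos"],s["force"])
set_gripper(0)
s=env.read_state();print(s["time_s"],s["tool_pos"],s["force"],s["width"])
if s["width"]>15:
  for a in np.linspace(151.2,130,3)[1:]:
    a=np.deg2rad(a);env.move_l([*(C+40*np.array([np.cos(a),np.sin(a)])),171],rate=80)
    s=env.read_state();print(np.rad2deg(a).round(),s["tool_pos"].round(1),s["force"].round(1),s["width"].round(1))
print(s["time_s"])
cv2.imwrite("pics/f_top.png",viewer.camera("top"));cv2.imwrite("pics/f_scene.png",viewer.camera("scene"));cv2.imwrite("pics/f_w.png",viewer.camera("wrist"))
crop("pics/f_scene.png","pics/f.png",180,100,160,160,4)
```

```text
False
[591.8531949  157.86034488 171.06053138] [-0.03419836 -0.64252189  0.61035968]
7.7167 [591.5826992  157.88399199 171.23624582] [-2.26819968  1.23490714  2.75944581] 18.164953629635548Traceback (most recent call last):
  File "<stdin>", line 14, in <module>
AttributeError: 'float' object has no attribute 'round'
```

Run:
```python
from h import *
C=np.array([626.7,138.5])
for a in np.arange(130,5,-10).tolist()+[6.5]:
    r=np.deg2rad(a);env.move_l([*(C+40*np.array([np.cos(r),np.sin(r)])),171],rate=70)
    s=env.read_state();print(a,s["tool_pos"].round(1),s["force"].round(1),round(s["width"],1))
    if np.linalg.norm(s["force"])>20: break
print(s["time_s"])
cv2.imwrite("pics/f_top.png",viewer.camera("top"));cv2.imwrite("pics/f_scene.png",viewer.camera("scene"));cv2.imwrite("pics/f_w.png",viewer.camera("wrist"))
crop("pics/f_scene.png","pics/f.png",180,100,160,160,4)
```

```text
130 [601.3 169.5 171.2] [-0.4  1.6  4.5] 18.2
120 [607.  173.3 171.2] [-1.9  2.4  4.5] 18.1
110 [613.3 176.1 171.2] [0.1 3.4 5.2] 17.8
100 [620.  177.9 171.2] [-0.8  2.7  6.3] 17.8
90 [626.9 178.4 171.2] [0.5 2.7 6. ] 18.3
80 [633.8 177.7 171.2] [1.5 2.2 4.8] 18.3
70 [640.5 175.9 171.2] [0.7 2.4 5.9] 17.9
60 [646.7 172.9 171.2] [1.3 0.6 6.2] 18.0
50 [652.4 168.8 171.2] [1.7 0.8 5.9] 17.9
40 [657.3 163.8 171.2] [2.7 0.3 5.3] 18.0
30 [661.3 158.1 171.2] [ 2.  -1.   5.9] 17.6
20 [664.2 151.7 171.2] [1.8 0.9 6.6] 18.2
10 [665.9 144.9 171.2] [ 0.9 -0.9  7.1] 18.3
6.5 [666.2 142.6 171.2] [ 1.  -0.2  6.1] 18.3
11.475
```

View pics/f.png

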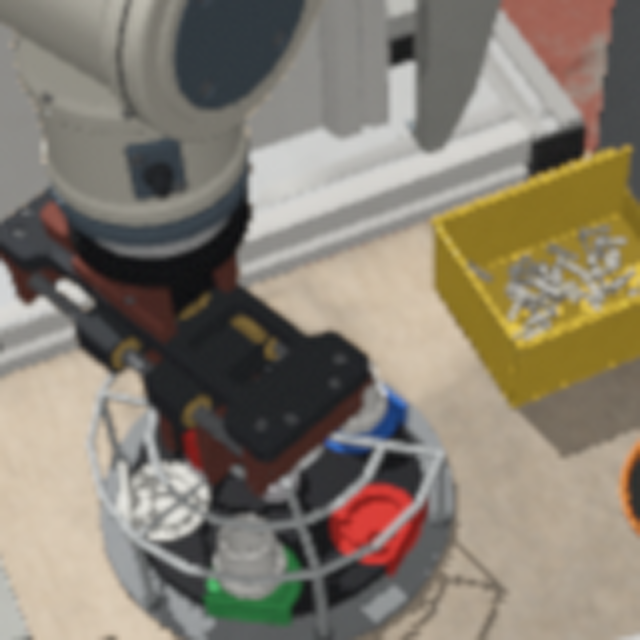

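View pics/f_w.png

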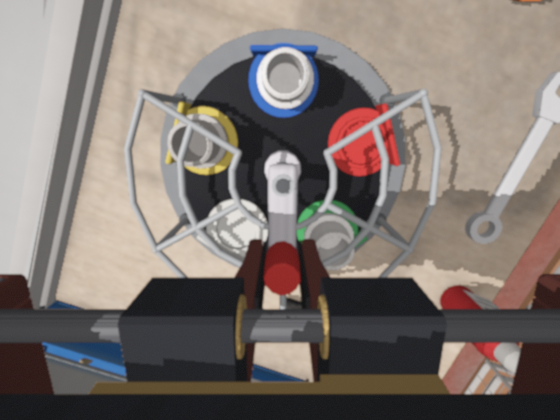

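The turn worked: the blue bay is centred in the opening, with the cup mouth at (286,76) and the crank arm pointing straight down the image. I'll check the angle before releasing.

Run:
```python
from h import *
from scipy.optimize import least_squares
p,P=cam("wrist")
t=[(424,93),(144,93)];n=[ray(P,p,a,71)[:2] for a in t];print("ends",n, "mid dir deg",np.rad2deg(np.arctan2(*( (n[0]-n[1])*[-1,1]))))
im=cv2.imread("pics/f_w.png");hsv=cv2.cvtColor(im,cv2.COLOR_BGR2HSV)
m=cv2.inRange(hsv,(100,120,60),(130,255,255));m[140:]=0
c=max(cv2.findContours(m,0,2)[0],key=cv2.contourArea);print("bluebox",cv2.boundingRect(c))
cv2.imwrite("pics/g.png",cv2.resize(im[30:210,110:460],None,fx=2.2,fy=2.2,interpolation=2))
print("cup top",ray(P,p,(286,76),62),"shaft",ray(P,p,(283,186),86))
rl,rr=ray(P,p,(251,76),22),ray(P,p,(318,80),22);print(rl,rr)
fl,fr=ray(P,p,(251,47),31),ray(P,p,(317,48),31);print(fl,fr,np.rad2deg(np.arctan2(*((fr-fl)[:2]*[-1,1]))))
```

```text
ends [array([570.42218414, 209.48242325]), array([587.68175496,  57.92794443])] mid dir deg 6.497058749079211
bluebox (248, 43, 71, 75)
cup top [569.26525921 133.80293682  62.        ] shaft [627.29920546 138.72642597  86.        ]
[567.02819513 109.96783597  22.        ] [564.38028736 155.70899612  22.        ]
[550.83419439 109.41643762  31.        ] [546.63676619 151.49004125  31.        ] 5.697201141358287
```

View pics/g.png

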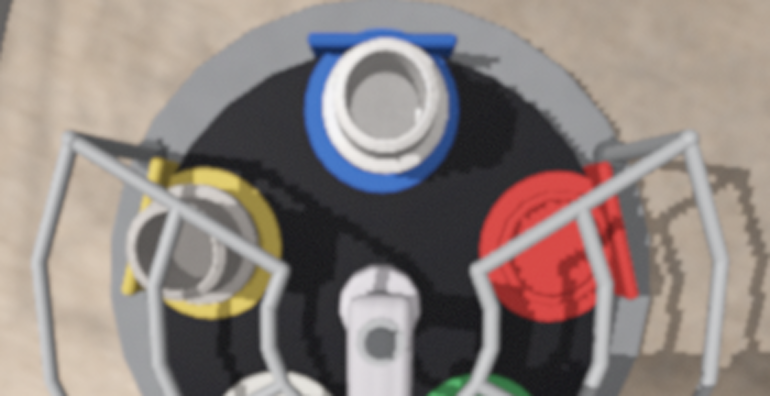

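Run:
```python
from h import *
p,P=cam("wrist");print("cup top",ray(P,p,(284.5,70),62))
set_gripper(50)
x,y,z=env.read_state()["tool_pos"]
env.move_l([x,y,235],rate=120)
o=(R.from_euler("z",np.deg2rad(186.5))*R.from_euler("x",np.pi)).as_quat()
env.reach([567,132,235],o);env.hold(.15)
s=env.read_state();im=viewer.camera("wrist");print(s["time_s"],s["tool_pos"],s["width"])
p,P=cam("wrist",s);np.save("i_P.npy",P);cv2.imwrite("pics/i.png",im)
```

```text
cup top [566.25276635 132.60093043  62.        ]
13.625 [568.15715035 132.13748115 234.87540213] 49.61381751300362
```

View pics/i.png

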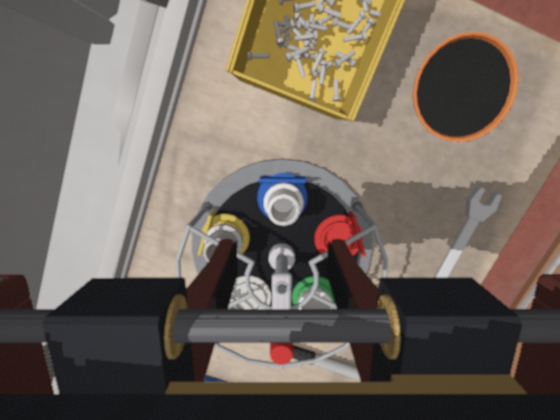

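Run:
```python
from h import *
crop("pics/i.png","pics/j.png",170,150,230,140,3.4)
```

```text
(no output)
```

View pics/j.png

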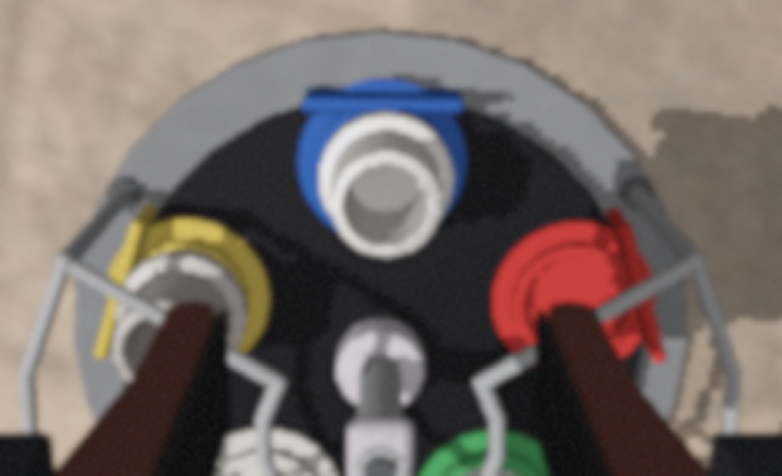

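Run:
```python
from h import *
p=viewer.camera_params("wrist");P=np.load("i_P.npy");f=lambda u:np.array(u)/3.4+[170,150]
print("mouth",ray(P,p,f((389,203)),62)); print("flange L/R",ray(P,p,f((317,180)),36),ray(P,p,f((454,180)),36))
a,b=ray(P,p,f((697,258)),71),ray(P,p,f((63,258)),71);print(a,b,(a+b)/2)
print("ring LR",ray(P,p,f((297,158)),22),ray(P,p,f((468,158)),22))
fl,fr=ray(P,p,f((303,101)),31),ray(P,p,f((464,101)),31);print("flag",(fl+fr)/2,np.rad2deg(np.arctan2(*((fr-fl)[:2]*[-1,1]))))
```

```text
mouth [567.3731205  134.02655867  62.        ]
flange L/R [570.53914598 114.94047992  36.        ] [566.32409366 151.8147882   36.        ]
[570.10414477 209.33669804  71.        ] [587.54955141  56.82102521  71.        ] [578.82684809 133.07886162  71.        ]
ring LR [568.54650131 108.2534624   22.        ] [563.05598962 156.29454194  22.        ]
flag [547.87793789 130.4802816   31.        ] 6.51693663437005
```

Run:
```python
from h import *
set_gripper(54)
env.move_l([567.2,132.9,160],rate=120)
print(env.move_l([567.2,132.9,106.5],rate=60,f_stop=6))
s=env.read_state();print(s["tool_pos"],s["force"])
set_gripper(0)
s=env.read_state();print(s["tool_pos"],s["force"],s["width"],s["time_s"])
cv2.imwrite("pics/k_w.png",viewer.camera("wrist"))
```

```text
False
[567.44720577 132.96645652 106.75974047] [ 0.09408497 -0.23023835  0.91946306]
[567.37123261 132.87194171 106.74189557] [ 0.59944917 -0.15068551  2.35659011] 34.52641941977463 16.2583
```

View pics/k_w.png

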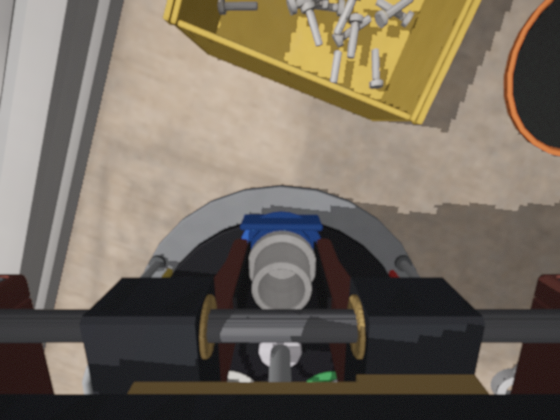

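The cup is gripped (34.5 mm reading on the flange). Lifting and moving over the dish.

Run:
```python
from h import *
env.move_l([567.2,132.9,135],rate=60)
env.move_l([567.2,132.9,225],rate=120)
s=env.read_state();print(s["width"],s["force"])
o=(R.from_euler("z",np.deg2rad(186.5))*R.from_euler("x",np.pi)).as_quat()
env.move_l([448.3,289,225],rate=150); env.hold(.2)
s=env.read_state();im=viewer.camera("wrist");cv2.imwrite("pics/l.png",im);cv2.imwrite("pics/l_s.png",viewer.camera("scene"))
p,P=cam("wrist",s)
print(s["tool_pos"],s["width"],s["time_s"])
hsv=cv2.cvtColor(im,cv2.COLOR_BGR2HSV)
m=cv2.inRange(hsv,(5,120,90),(16,255,255));m[275:]=0
for c in cv2.findContours(cv2.morphologyEx(m,3,np.ones((3,3))),0,2)[0]:
    if cv2.contourArea(c)>1000: e=cv2.fitEllipse(c);print("dish",e,ray(P,p,e[0],6))
crop("pics/l_s.png","pics/l_sc.png",190,100,220,170,3)
```

```text
34.193755441517865 [-0.16216538  0.0419261  -0.78354579]
[448.64912363 288.5711065  224.99715133] 34.37347212424297 19.4917
dish ((282.2939453125, 195.41900634765625), (89.12992858886719, 92.70746612548828), 86.67865753173828) [446.5537739  288.53387463   6.        ]
```

View pics/l.png

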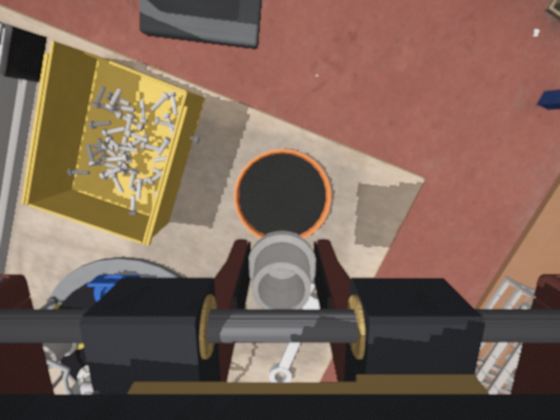

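View pics/l_sc.png

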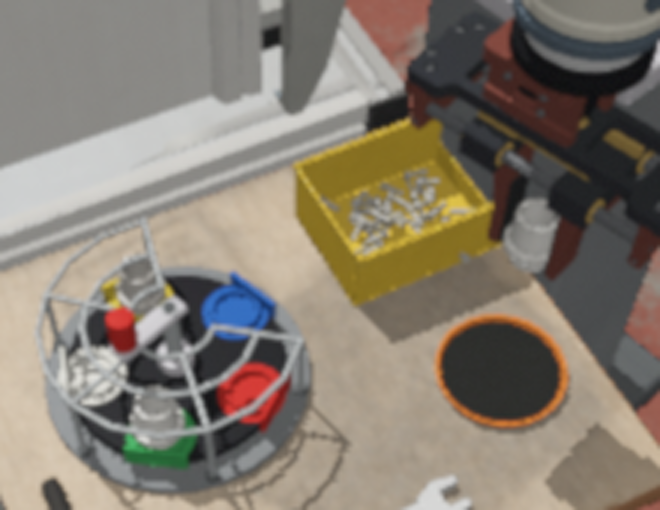

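Run:
```python
from h import *
x,y=447.3,288.7
env.move_l([x,y,110],rate=130)
hit=env.move_l([x,y,88.5],rate=20,f_stop=4)
s=env.read_state();print(hit,s["tool_pos"],s["force"],s["width"])
set_gripper(52);env.hold(.2)
s=env.read_state();print(s["force"],s["width"])
env.move_l([x,y,180],rate=80)
env.move_l([x-20,y-60,330],rate=150);env.hold(.2)
s=env.read_state();print(s["time_s"],s["tool_pos"])
for n in("top","scene","wrist"):cv2.imwrite(f"pics/m_{n}.png",viewer.camera(n))
crop("pics/m_top.png","pics/m_t.png",180,110,220,240,2.4);crop("pics/m_scene.png","pics/m_s.png",190,120,230,210,2.8)
```

```text
True [447.20532594 288.64770313  90.99529001] [-0.33848684 -0.4394413   4.92955101] 34.279714206038136
[-0.46494639 -0.02076678 -0.00834878] 52.02679876692623
24.9 [427.12850917 228.77323732 329.25611125]
```

View pics/m_t.png

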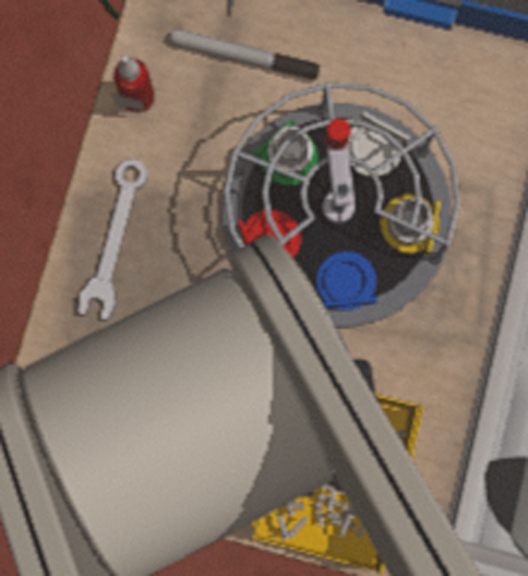

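View pics/m_s.png

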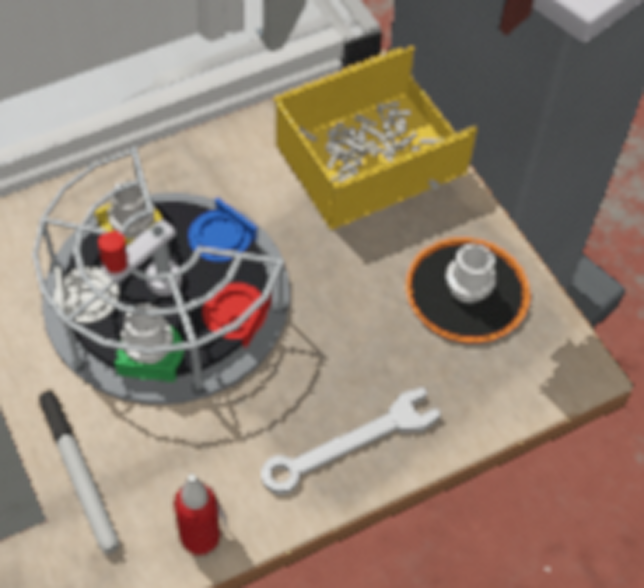

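The cup stands upright in the dish, the other two cups are in their bays, and the bystanders look unmoved. One last numeric check of the crank angle, then I'll hand it in.

Run:
```python
from h import *
p,P=cam("top")
g=ray(P,p,np.array([339.5,128])/2.4+[180,110],116.5);print("grip",g,np.rad2deg(np.arctan2(g[1]-137.2,g[0]-625.5)))
ps,Ps=cam("scene");print("cup mouth",ray(Ps,ps,np.array([476,257])/2.8+[190,120],46))
s0=cv2.imread("pics/a_top.png");s1=cv2.imread("pics/m_top.png")
d=cv2.absdiff(s0,s1).max(2);print("diff spanner/marker/bottle",d[125:245,205:262].mean(),d[120:143,245:315].mean())
workorder.sign_off();print(env.read_state()["time_s"])
```

```text
grip [666.48372262 141.07658391 116.5       ] 5.403438423811066
cup mouth [446.97015806 290.73866935  46.        ]
diff spanner/marker/bottle 8.094298245614034 7.352173913043479
the job is handed in; nothing more can be done
the job is handed in; nothing more can be done
```

The job is done and handed in after about 25 s of the 58 s allowed. I turned the red crank about 145° clockwise, which brought the blue bay, with its cup in it, to the middle of the guard opening. I then lifted that cup out by its flange, stood it in the orange dish and let go.

**Carousel:** just before the grasp, the wrist camera put both the blue flag and the guard at 6.5°, so the bay was centred. The last top view gave a crank angle of 5.4° against a guard angle of about 6.1 to 6.5°. That gap of about 1° is within my pixel-reading error.

**Cup:** in the last scene view it stands upright near the middle of the dish. Its mouth is at about (447, 291), and the dish centre is at about (447–450, 288–292). The highest force I read on the wrist was about 7 N, during the crank turn.

**Everything else:** the yellow and green cups are still in their bays. The spanner, marker and bottle look unmoved in the before and after pictures. The bin looks unmoved in the scene view, but the arm hid part of it in the last top view, so I did not check it numerically.

**Script error:** one script stopped with a print error partway through the turn. The arm held its position, and I carried on from there.

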